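# Swap two machine rollers between their stands

### The arm

A 7-joint arm with a two-finger parallel gripper is mounted at the origin on a cart in front of the work surface, level with it; the furniture and walls round the work are solid. World frame = base frame: x ahead of the robot, y to its left, z up, the work surface at z = 0. Lengths are in m, angles in rad, forces in N, time in s.
With the tool pointing down it reaches from about 0.4 to 0.85 m from the base axis. Payload 10.4 kg.
Tool frame: the origin (TCP) lies midway between the tips of the shut fingers; the grasp point (between the pads) lies 19 mm behind it (ctrl.hold_point_z is the distance from the TCP to the grasp point, in m); z points along the fingers, y is the line along which they close (so a half turn about z gives the same grasp; the last joint's range is limited). The gripper opens to 85 mm and grips with 20 to 120 N. Pads are 22 mm wide; open, the fingers measure 114 mm over their backs; the gripper's body (76 mm by 85 mm) begins 54 mm behind the grasp point. The pads swing forward as they close: fully open they stand 13 mm farther back than shut.
Start: joints at [1.118, 0.332, -0.065, 1.46, 0.022, 1.35, -0.088], TCP at [0.26, -0.568, 0.231] pointing down, gripper open.
Joint ranges: [-2.6, 2.6], [-0.5, 2.12], [-1.47, 1.34], [0.16, 2.42], [-1.27, 4.41], [0.06, 2.06], [-2.6, 2.6]. Speed limits (rad/s): [2.22, 2.22, 2.79, 2.79, 3.14, 3.14, 3.14].

### API

Orientations are given as [roll, pitch, yaw] about the fixed x, y, z axes, in that order (R = Rz(yaw) Ry(pitch) Rx(roll)).
In Python, from station import ctrl gives the robot as it stands.
- The arm moves only by the tool jog_arm, never from a script. Its argument "plan" is a list of rows, each a list of 6 numbers: the shift along the tool's x, y, z in units of 10 cm (1.0 is 10 cm), then the turn, a rotation vector about the tool's x, y, z in units of 1.5 rad (1.0 is 1.5 rad). A call has 1 to 5 rows; each row is the pose to reach, as a shift and turn from the pose commanded when the call began, along the tool's axes at that moment; what a row does not reach only later rows make up. A row lasts 1/10 s, in which the tool goes at most 50 mm and 8.59 degrees, less where a joint would pass 70% of its speed; a pose out of reach is approached as far as the arm can. A call with a number of a shift or a turn outside -1 to 1 is refused whole. A call with a gripper value outside its range is refused whole. "claw" is the closure, from -1 (fully open) to 1 (shut), set as the call begins (left out, the last holds). The fingers move at their own pace and stop on an object; "newtons" is the grip in N (left out, the last holds). Time passes only in rows, so rows that repeat a pose let the fingers close. It gives the time, the measured TCP pose, the force, the opening and the grip force at its end, in the units of the state.
- ctrl.get_obs(): the state, without advancing time (a new reading comes with each control period).
- ctrl.snapshot(name): name is "scene" or "side" or "wrist"; returns a dict with "pixels" (480x640x3 uint8, red, green, blue), "fx", "fy", "cx", "cy" (pixels), "world_from_camera" (4x4, takes a point from camera to world coordinates). Camera axes: x right, y down, z forward; pixel columns grow to the right and rows downward; lengths in m; the calibration is good to about 2 mm. A picture is of the moment at which its call begins. There is no depth.
- ctrl.hand_in(): hands the job in; it is judged then, once.
The state is a dict: "time": time; "qpos": joint angles; "dq": joint speeds; "joint_torque": joint torques, N m; "tool_pos": TCP position; "ee_rot": TCP orientation; "wrist_force": force on the tool from outside, world axes, zero at the start; "wrist_torque": the same for the moment, N m; "width": finger opening in m; "gripper_force": force on a finger pad.
Only numpy, scipy, OpenCV 4.12 (cv2) and the standard library are available. Lean on these libraries where they do the work, as an engineer would, in place of code of your own. Each camera call takes 0.05 s, during which the arm holds its last target. There are 200 camera calls.

### The job

The wide flat wheel and the tall narrow roller are on each other's stands. First, with the wheel still on its stand, pull the spring clip sideways out of the post that locks it and lay it flat inside the shallow tray; then swap the two over, so that the wide wheel sits fully down on the post of the round stand and the tall roller fully down on the post of the square stand, parking one of them on the spare wooden stand or another free spot on the way. Leave the glue tin and the thread bobbin where they stand.

Things in the scene. Friction and masses are not known exactly. Their poses are not given: they have to be found in the camera images.
- wide_wheel: Wide flat wheel: ring with a black rubber tyre and aluminium hub, outside diameter 60, height 26, straight open bore of diameter 30 (mm), 0.15 kg. Origin: centre of its underside; z is the bore axis, up. At the start it sits on the square stand's post, locked by the spring clip.
- tall_roller: Tall narrow roller: plain steel ring, outside diameter 44, height 46, straight open bore of diameter 30 (mm), 0.25 kg. Origin: centre of its underside; z is the bore axis, up. At the start it sits on the round stand's post, not locked.
- spring_clip: Looped steel spring clip, wire 5 mm, 93 long, rigid, lying flat on the wheel. Origin: mid-length, on the wire axis of the straight leg (x = -46 to 1 mm, y = 0), through the post (at x = -20). x points to the loop, z up. Loop x = 10 to 47, its sides parallel at x = 10..30, 35 over the outsides: pinch there across y, overhanging the wheel. Pull 40+ along +x (at first within 0.5 rad of -x world).
- square_stand: Stand with square dark steel foot plate 90 x 90 x 12 mm (fixed), home of the tall roller. Origin: centre of its underside, on the table; z up. Hub of diameter 33 with its top (seat) at z = 16 mm; steel post of diameter 18 on the z axis, tapered top at z = 66 mm; cross hole along the stand's x, 8 wide, z = 40.5 to 49.5 mm, holds the clip's leg.
- round_stand: Stand with a round dark steel foot plate of diameter 90, 12 mm thick (fixed), home of the wide wheel. Origin: centre of its underside, on the table; z up. Hub of diameter 33 with its top (seat) at z = 16 mm; post of diameter 18 on the z axis, tapered top at z = 66 mm, no cross hole.
- wood_stand: Spare wooden stand (fixed), empty at the start: block 75 (x) x 115 (y) x 16 mm with a wooden dowel of diameter 18 with tapered top at z = 66 mm on the z axis. Origin: centre of its underside, on the table; z up. A ring on it rests at z = 16 mm.
- clip_tray: Shallow open grey-painted tray (fixed), 130 (x) x 160 (y) mm outside, walls 4 thick with rim at z = 12 mm, inner floor at z = 4 mm. Origin: centre of its underside, on the table; z up.
- glue_tin: Glue tin standing among the work, 74 x 77 x 72 mm high, loose; leave it alone. Origin: centre of its underside.
- thread_bobbin: Black thread bobbin with wooden ends standing among the work, diameter 38, 50 mm high, loose; leave it alone. Origin: centre of its underside.
Mind the look-alikes: they are no part of the job. Leave any green or turquoise look-alike of the tall_roller alone.

How it is judged:
On the way:
1. the clip lies flat in the tray, let go, while the wide wheel is still on the square stand (x of spring_clip in the frame of clip_tray between -0.045 and 0.045 m and y of spring_clip in the frame of clip_tray between -0.06 and 0.06 m and z of spring_clip in the frame of clip_tray between 0 and 0.0095 m and (angle between spring_clip's own z axis and vertical below 0.1 rad or angle between spring_clip's own z axis and vertical above 3.04 rad) and horizontal distance between wide_wheel and square_stand below 0.01 m and z of wide_wheel in the frame of square_stand between 0.011 and 0.021 m and angle between wide_wheel's own z axis and vertical below 0.1 rad and contact force between spring_clip and the fingers below 0.05 N), for 0.2 s.
At the end, for the whole second after the job is handed in: Wide wheel on the round stand's post, tall roller on the square stand's post: underside within 5 mm of the hub top, tilt under 0.1 rad, within 10 mm of the post axis. Clip flat on the tray floor (tilt under 0.1 rad, middle within 45 mm in x, 60 mm in y of the tray's). All at rest (horizontal distance between wide_wheel and round_stand below 0.01 m and z of wide_wheel in the frame of round_stand between 0.011 and 0.021 m and angle between each of wide_wheel, tall_roller's own z axis and vertical below 0.1 rad and horizontal distance between tall_roller and square_stand below 0.01 m and z of tall_roller in the frame of square_stand between 0.011 and 0.021 m and x of spring_clip in the frame of clip_tray between -0.045 and 0.045 m and y of spring_clip in the frame of clip_tray between -0.06 and 0.06 m and z of spring_clip in the frame of clip_tray between 0 and 0.0095 m and (angle between spring_clip's own z axis and vertical below 0.1 rad or angle between spring_clip's own z axis and vertical above 3.04 rad) and linear speed of each of wide_wheel, tall_roller, spring_clip below 0.02 m/s and angular speed of each of wide_wheel, tall_roller, spring_clip below 0.2 rad/s); the robot touches nothing.
It fails at once if the glue tin or the thread bobbin is shifted by more than 25 mm or tipped over (distance of any of glue_tin, thread_bobbin from where it was at the start of the episode above 0.025 m or angle between any of glue_tin, thread_bobbin's own z axis and vertical above 0.4 rad).
It also fails if it takes over 115 s, if anything falls off the work surface, if the arm or the gripper's body presses on something with over 40 N, if the wrist force passes 120 N, or if a joint passes its speed limit or range.

## Working session

There is one attempt and no reset: what is moved stays moved. The work goes in short steps, Python scripts to look and compute and a tool call to move; the robot and the scene stay as the last step left them, time stands still between calls to the robot, and variables do not carry over. Pictures are saved under pics/ and viewed, at most 17 in all, crops included, and the job is handed in when it is done.

Besides the shell and the picture viewer there is one more tool, called after "Call:" as name(argument=value, ...) on one line, values as JSON. jog_arm: Moves the arm, as the interface text tells. Its arguments: {"type":"object","properties":{"plan":{"type":"array","items":{"type":"array","items":{"type":"number","minimum":-1,"maximum":1}}},"claw":{"type":"number"},"newtons":{"type":"number"}},"required":["plan"]}

```bash
ls; mkdir -p pics; python3 - <<'E'
from station import ctrl
import cv2,numpy as np
o=ctrl.get_obs();print(o['time'],o['tool_pos'],o['ee_rot'],o['width'],ctrl.hold_point_z)
for n in("scene","side"):
    s=ctrl.snapshot(n);cv2.imwrite(f"pics/{n}0.png",s["pixels"][:,:,::-1])
    print(n,s['fx'],s['cx'],s['cy'],np.round(s['world_from_camera'],3).tolist())
E
```

```text
pics
0.0 [ 0.2602418  -0.56783172  0.23052618] [-3.14021201e+00  6.42521742e-05  4.29761970e-01] 0.08510002881547508 0.0187
scene 554.1761256700441 324.8052994315445 244.86162223303273 [[-0.607, -0.619, 0.498, 0.099], [-0.795, 0.461, -0.395, 0.43], [0.015, -0.635, -0.772, 0.866], [0.0, 0.0, 0.0, 1.0]]
side 477.845061254568 315.5884796675878 246.19493030440842 [[-0.833, -0.308, 0.459, 0.204], [-0.553, 0.466, -0.691, 0.566], [-0.001, -0.829, -0.559, 0.537], [0.0, 0.0, 0.0, 1.0]]
```

View pics/scene0.png

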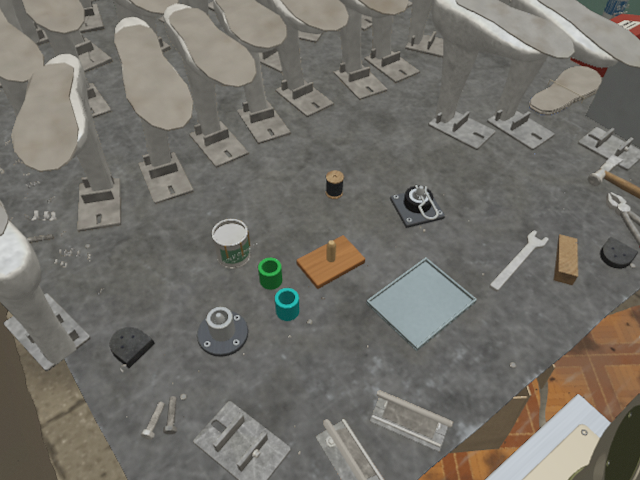

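View pics/side0.png

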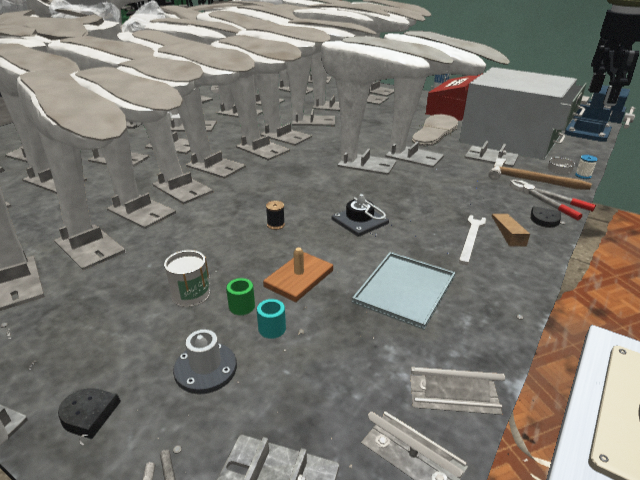

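Scene view: the wheel with clip is on the square stand at (417,205), and the steel roller on the round stand at (222,330). The wood stand is at (330,260), the tray at (421,301), the tin at (231,242) and the bobbin at (335,184). There are three roller candidates: green (270,272), turquoise (287,304) and plain steel (220,320). The steel one on the round stand is the one meant. I'll confirm it in one enlarged composite.

```bash
cat > h.py <<'E'
from station import ctrl
import cv2,numpy as np
from scipy.spatial.transform import Rotation as R
def ray(s,u,v):
    T=s['world_from_camera'];d=T[:3,:3]@np.array([(u-s['cx'])/s['fx'],(v-s['cy'])/s['fy'],1.]);return T[:3,3],d
def plane(s,u,v,z):
    c,d=ray(s,u,v);return c+d*(z-c[2])/d[2]
def tri(obs):
    A=np.zeros((3,3));b=np.zeros(3)
    for s,u,v in obs:
        c,d=ray(s,u,v);d=d/np.linalg.norm(d);P=np.eye(3)-np.outer(d,d);A+=P;b+=P@c
    return np.linalg.solve(A,b)
def proj(s,p):
    T=np.linalg.inv(s['world_from_camera']);q=T[:3,:3]@np.array(p)+T[:3,3];return s['fx']*q[0]/q[2]+s['cx'],s['fy']*q[1]/q[2]+s['cy']
E
python3 - <<'E'
from h import *
S=ctrl.snapshot("scene");D=ctrl.snapshot("side")
import pickle;pickle.dump((S,D),open("sd0.pkl","wb"))
def c(s,x,y,w=66,h=50):return cv2.resize(s['pixels'][y-h//2:y+h//2,x-w//2:x+w//2,::-1],(400,300),interpolation=cv2.INTER_CUBIC)
cv2.imwrite("pics/crop0.png",np.vstack([np.hstack([c(S,417,205),c(D,360,213)]),np.hstack([c(S,222,328),c(D,205,358,80,60)])]))
def cen(m):
    n,l,st,ce=cv2.connectedComponentsWithStats(m.astype(np.uint8));i=1+np.argmax(st[1:,4]);return ce[i],st[i]
for nm,s,roi in(("S",S,(345,245,490,360)),("D",D,(340,240,470,335))):
    p=s['pixels'].astype(int);m=np.zeros(p.shape[:2],bool);x0,y0,x1,y1=roi
    q=p[y0:y1,x0:x1];m[y0:y1,x0:x1]=(q[...,2]-q[...,0]>12)&(q[...,2]>110)
    k,_=cv2.findContours(cv2.morphologyEx(m.astype(np.uint8),cv2.MORPH_CLOSE,np.ones((3,3))),0,1);k=max(k,key=cv2.contourArea)
    r=cv2.minAreaRect(k);ap=cv2.approxPolyDP(cv2.convexHull(k),8,True)[:,0]
    pts=np.array([plane(s,*a,0.010) for a in ap]);print(nm,ap.tolist(),pts.round(4)[:,:2].tolist(),pts.mean(0))
E
```

```text
S [[425, 258], [475, 299], [417, 347], [367, 300]] [[0.5066, -0.1458], [0.3804, -0.1529], [0.3719, 0.0033], [0.4993, 0.0099]] [ 0.43955463 -0.07136853  0.01      ]
D [[390, 252], [454, 272], [424, 324], [353, 297]] [[0.5061, -0.1491], [0.3799, -0.1555], [0.3713, 0.0032], [0.4986, 0.0079]] [ 0.43898491 -0.07338854  0.01      ]
```

View pics/crop0.png

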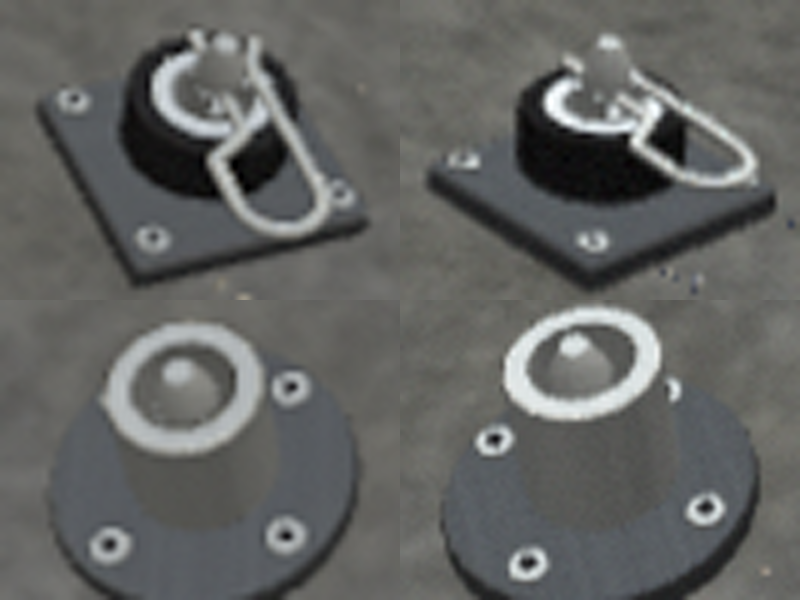

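The lower crops confirm the plain steel roller on the round stand, with its post tip at scene (218,315). The upper crops show the clip lying on the wheel with its loop pointing toward the lower right, about 40 px out to scene (431,218).

```bash
python3 - <<'E'
from h import *
import pickle;S,D=pickle.load(open("sd0.pkl","rb"))
a=lambda x,y:(417-33+x/6.06-.4,205-25+y/6-.4)
b=lambda x,y:(360-33+(x-400)/6.06-.4,213-25+y/6-.4)
c=lambda x,y:(222-33+x/6.06-.4,328-25+(y-300)/6-.4)
d=lambda x,y:(205-40+(x-400)/5-.4,358-30+(y-300)/5-.4)
r=lambda p:np.round(p,4)
print("sq tip",r(tri([(S,*a(225,42)),(D,*b(607,42))])), r(plane(S,*a(225,42),.065)),r(plane(D,*b(607,42),.065)))
l,bt,rt=[plane(S,*a(*q),.012) for q in((72,100),(152,238),(340,193))];print("sq bolts S",r([l,bt,rt]),r((l+rt)/2))
l,bt=[plane(D,*b(*q),.012) for q in((463,160),(593,240))];print("sq bolts D",r([l,bt]))
print("sq corners S",r([plane(S,*a(*q),.012) for q in((38,100),(137,275),(368,220))]))
print("sq corners D",r([plane(D,*b(*q),.012) for q in((428,175),(588,270),(775,195))]))
print("rd tip",r(tri([(S,*c(178,368)),(D,*d(573,343))])),r(plane(S,*c(178,368),.065)),r(plane(D,*d(573,343),.065)))
print("rd S bolts",r([plane(S,*c(*q),.012) for q in((292,387),(110,545),(287,536))]))
q=[plane(D,*d(*q),.012) for q in((495,440),(705,508),(528,563),(675,390))];print("rd D bolts",r(q),r(np.mean(q,0)))
print("clip S", r([plane(S,*a(*q),.0445) for q in((240,122),(213,160),(285,230),(327,195),(255,85))]))
print("clip D", r([plane(D,*b(*q),.0445) for q in((633,142),(690,178),(752,165),(640,82),(620,103))]))
for s,roi in((S,(290,230,370,290)),(D,(258,240,340,300))):
    x0,y0,x1,y1=roi;p=s['pixels'][y0:y1,x0:x1].astype(int);m=((p[...,0]-p[...,2])>35).astype(np.uint8)
    k=max(cv2.findContours(m,0,1)[0],key=cv2.contourArea)[:,0]+[x0,y0]
    print("wood hull",[ (w.tolist(),r(plane(s,*w,.016))[:2].tolist()) for w in cv2.approxPolyDP(cv2.convexHull(k.reshape(-1,1,2).astype(np.int32)),3,True)[:,0]])
    t=k[k[:,1].argmin()];print("dowel top",t,r(plane(s,*t,.065)))
print("bobbin",r(plane(S,335,176,.05)),"tin",r(plane(S,231,228,.072)),"green",r(plane(S,269,264,.046)),"turq",r(plane(S,287,296,.046)))
E
```

```text
sq tip [ 0.6203 -0.2314  0.066 ] [ 0.6212 -0.2322  0.065 ] [ 0.6208 -0.2329  0.065 ]
sq bolts S [[ 0.6667 -0.2115  0.012 ]
 [ 0.6004 -0.1887  0.012 ]
 [ 0.577  -0.256   0.012 ]] [ 0.6219 -0.2337  0.012 ]
sq bolts D [[ 0.6661 -0.2136  0.012 ]
 [ 0.5999 -0.1911  0.012 ]]
sq corners S [[ 0.6739 -0.2017  0.012 ]
 [ 0.5908 -0.1729  0.012 ]
 [ 0.562  -0.2547  0.012 ]]
sq corners D [[ 0.671  -0.1975  0.012 ]
 [ 0.5917 -0.1731  0.012 ]
 [ 0.5612 -0.2533  0.012 ]]
rd tip [0.6018 0.2579 0.0672] [0.6033 0.2575 0.065 ] [0.6034 0.2565 0.065 ]
rd S bolts [[0.6106 0.2225 0.012 ]
 [0.5961 0.2922 0.012 ]
 [0.5683 0.2502 0.012 ]]
rd D bolts [[0.6385 0.2632 0.012 ]
 [0.5694 0.2484 0.012 ]
 [0.5969 0.2904 0.012 ]
 [0.6084 0.2191 0.012 ]] [0.6033 0.2553 0.012 ]
clip S [[ 0.603  -0.2261  0.0445]
 [ 0.5954 -0.2062  0.0445]
 [ 0.5576 -0.2032  0.0445]
 [ 0.5607 -0.2257  0.0445]
 [ 0.6129 -0.2428  0.0445]]
clip D [[ 0.5956 -0.208   0.0445]
 [ 0.5679 -0.197   0.0445]
 [ 0.5545 -0.2163  0.0445]
 [ 0.6142 -0.2473  0.0445]
 [ 0.6127 -0.2299  0.0445]]
wood hull [([343, 235], [0.6458, -0.0497]), ([364, 261], [0.5695, -0.0411]), ([316, 287], [0.576, 0.0705]), ([297, 259], [0.6513, 0.0604])]
dowel top [342 235] [ 0.6154 -0.0206  0.065 ]
wood hull [([332, 264], [0.5748, -0.0464]), ([332, 269], [0.5666, -0.0332]), ([297, 299], [0.571, 0.0706]), ([264, 285], [0.6408, 0.0718]), ([264, 279], [0.6514, 0.0585]), ([297, 247], [0.6614, -0.0564])]
dowel top [297 247] [0.6184 0.0021 0.065 ]
bobbin [ 0.7631 -0.1197  0.05  ] tin [0.7504 0.1417 0.072 ] green [0.6533 0.122  0.046 ] turq [0.5744 0.1363 0.046 ]
```

```bash
cat >> h.py <<'E'
def go(*wps):
    """print tool-frame jog numbers from the measured pose through (x,y,z,yaw) waypoints"""
    o=ctrl.get_obs();p=np.array(o['tool_pos']);r=R.from_euler('xyz',o['ee_rot'])
    print('t',round(o['time'],2),'p',p.round(4),'rpy',np.round(o['ee_rot'],3),'w',round(o['width'],4),'F',np.round(o['wrist_force'],1),'g',round(float(np.max(o['gripper_force'])),1))
    for x,y,z,yaw in wps:
        t=np.array([x,y,z]);rt=R.from_euler('xyz',[np.pi,0,yaw])
        for _ in range(8):
            d=r.inv().apply(t-p)/.1;w=(r.inv()*rt).as_rotvec()/1.5
            if abs(d).max()<.003 and abs(w).max()<.003:break
            k=min(1,1/max(abs(d).max(),1e-9));kw=min(1,.48/max(abs(w).max(),1e-9))
            d=(d*k).round(3);w=(w*kw).round(3);print('  ',d.tolist()+w.tolist(),'rows',round(max(np.linalg.norm(d)*2,np.linalg.norm(w)*1.5/.15),1))
            p=p+r.apply(d*.1);r=r*R.from_rotvec(w*1.5)
        print('  -- at',p.round(4))
E
python3 -c "
from h import *
go((.55,-.2087,.22,-.34))"
```

```text
t 0.2 p [ 0.2603 -0.568   0.2308] rpy [-3.141  0.     0.43 ] w 0.0855 F [-0.2  0.   0.1] g 0.0
   [1.0, -0.498, 0.027, -0.0, 0.0, 0.48] rows 4.8
   [0.409, -1.0, 0.026, -0.0, 0.0, 0.033] rows 2.2
   [0.352, -1.0, 0.025, -0.0, 0.0, 0.0] rows 2.1
   [0.353, -1.0, 0.025, -0.0, 0.0, 0.0] rows 2.1
   [0.098, -0.28, 0.007, -0.0, 0.0, 0.0] rows 0.6
  -- at [ 0.55   -0.2087  0.22  ]
```

Call:
jog_arm(plan=[[1.0,-0.5,0.03,0,0,0.48],[1.0,-0.5,0.03,0,0,0.48],[1.0,-0.5,0.03,0,0,0.48],[1.0,-0.5,0.03,0,0,0.48],[1.0,-0.5,0.03,0,0,0.48]], claw=-1)

```text
time: 0.7
tool_pos: [0.3311, -0.4803, 0.2283]
ee_rot: [-3.142, 0.0, -0.295]
wrist_force: [-0.3, -0.1, 0.2]
width: 0.0857
gripper_force: 0.0
```

Call:
jog_arm(plan=[[0.41,-1.0,0.03,0,0,0.033],[0.41,-1.0,0.03,0,0,0.033],[0.41,-1.0,0.03,0,0,0.033]])

```text
time: 1.0
tool_pos: [0.403, -0.3912, 0.2252]
ee_rot: [-3.139, -0.001, -0.331]
wrist_force: [-0.2, 1.0, 1.3]
width: 0.085
gripper_force: 0.0
```

Call:
jog_arm(plan=[[0.35,-1.0,0.03,0,0,0],[0.35,-1.0,0.03,0,0,0],[0.35,-1.0,0.03,0,0,0]])

```text
time: 1.3
tool_pos: [0.4689, -0.3079, 0.2222]
ee_rot: [-3.139, -0.001, -0.33]
wrist_force: [0.4, -0.5, -0.3]
width: 0.0853
gripper_force: 0.0
```

Call:
jog_arm(plan=[[0.35,-1.0,0.03,0,0,0],[0.35,-1.0,0.03,0,0,0],[0.35,-1.0,0.03,0,0,0],[0.35,-1.0,0.03,0,0,0]])

```text
time: 1.7
tool_pos: [0.5319, -0.2299, 0.219]
ee_rot: [-3.141, 0.001, -0.336]
wrist_force: [-0.5, -0.5, -0.8]
width: 0.0856
gripper_force: 0.0
```

```bash
python3 - <<'E'
from h import *
W=ctrl.snapshot("wrist")
import pickle;pickle.dump(W,open("w1.pkl","wb"))
cv2.imwrite("pics/w1.png",W["pixels"][:,:,::-1])
print(W['world_from_camera'].round(3).tolist(),W['fx'],W['cx'],W['cy'],proj(W,(.6213,-.2335,.065)),proj(W,(.558,-.2117,.0445)))
go((.55,-.2087,.22,-.34))
E
```

```text
[[-0.33, -0.905, -0.267, 0.599], [-0.944, 0.316, 0.094, -0.252], [-0.001, 0.283, -0.959, 0.36], [0.0, 0.0, 0.0, 1.0]] 403.181031381626 322.12930949876716 246.57651386553425 (np.float64(286.67078685307615), np.float64(105.69989569588864)) (np.float64(291.39108971019454), np.float64(196.88726708944293))
t 1.75 p [ 0.5309 -0.2319  0.2191] rpy [ 3.141e+00  1.000e-03 -3.390e-01] w 0.0854 F [-0.  -0.5  0.3] g 0.0
   [0.103, -0.282, -0.009, 0.0, 0.0, 0.001] rows 0.6
  -- at [ 0.55   -0.2087  0.22  ]
```

View pics/w1.png

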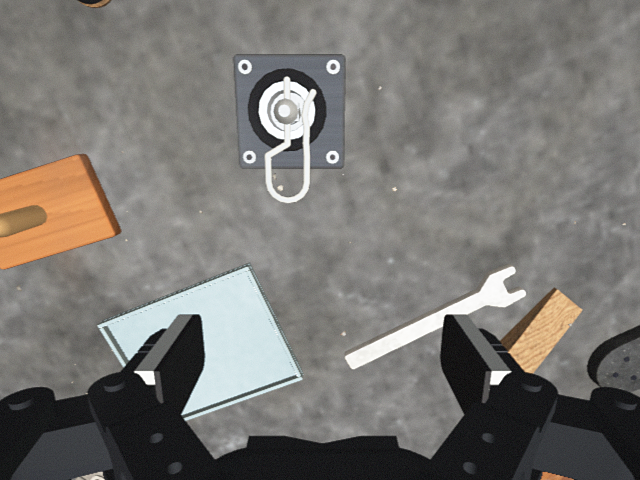

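The wrist view shows the post tip at (286,110). The loop sides are at about (268,175) and (307,175), the loop end is at (288,200), and the leg tip is at (287,80).

```bash
python3 - <<'E'
from h import *
import pickle;W=pickle.load(open("w1.pkl","rb"))
g=cv2.cvtColor(W['pixels'],cv2.COLOR_RGB2GRAY)
m=np.zeros_like(g);m[170:205,255:320]=(g[170:205,255:320]>175)
for v in(173,178,183,188):print(v,np.where(m[v])[0].tolist())
print('end v',np.where(m[:,288])[0])
pts={k:plane(W,*q,.0445) for k,q in dict(L=(268,178),Rr=(307,178),end=(288,202.5),tip=(287,78)).items()}
for k,v in pts.items():print(k,v.round(4))
mid=(pts['L']+pts['Rr'])/2;ax=mid-pts['tip'];print(mid,np.arctan2(ax[1],ax[0])-np.pi)
print('post',plane(W,286,110,.065))
b=[plane(W,*q,.012) for q in((245,67),(333,67),(249.5,157),(333,157))];print(np.mean(b,0),np.round(b,4))
E
```

```text
173 [265, 266, 267, 268, 269, 270, 271, 304, 305, 306, 307, 308, 309]
178 [266, 267, 268, 269, 270, 271, 304, 305, 306, 307, 308, 309]
183 [266, 267, 268, 269, 270, 271, 304, 305, 306, 307, 308, 309]
188 [267, 268, 269, 270, 271, 272, 273, 278, 279, 280, 281, 282, 302, 303, 304, 305, 306, 307, 308]
end v [197 198 199 200 201 202]
L [ 0.5779 -0.1997  0.0445]
Rr [ 0.5678 -0.2283  0.0445]
end [ 0.5547 -0.2076  0.0445]
tip [ 0.6406 -0.2392  0.0445]
[ 0.5728503  -0.21401962  0.0445    ] -0.3554915604956461
post [ 0.61881185 -0.23206238  0.065     ]
[ 0.61872512 -0.23074497  0.012     ] [[ 0.6634 -0.2091  0.012 ]
 [ 0.6403 -0.2753  0.012 ]
 [ 0.5972 -0.186   0.012 ]
 [ 0.5739 -0.2526  0.012 ]]
```

```bash
python3 -c "
from h import *
go((.5804,-.2185,.13,-.34),(.5804,-.2185,.0345,-.34))"
```

```text
t 1.75 p [ 0.5309 -0.2319  0.2191] rpy [ 3.141e+00  1.000e-03 -3.390e-01] w 0.0854 F [-0.  -0.5  0.3] g 0.0
   [0.423, -0.291, 0.89, 0.0, 0.0, 0.001] rows 2.1
  -- at [ 0.5804 -0.2185  0.13  ]
   [0.0, -0.001, 0.955, 0.0, 0.0, -0.0] rows 1.9
  -- at [ 0.5804 -0.2184  0.0345]
```

Call:
jog_arm(plan=[[0.42,-0.29,0.45,0,0,0],[0.42,-0.29,0.89,0,0,0],[0.42,-0.29,0.89,0,0,0],[0.42,-0.29,0.89,0,0,0]])

```text
time: 2.15
tool_pos: [0.5786, -0.2199, 0.1292]
ee_rot: [3.141, 0.003, -0.342]
wrist_force: [-0.6, -0.2, 1.7]
width: 0.0853
gripper_force: 0.0
```

Call:
jog_arm(plan=[[0,0,0.3,0,0,0],[0,0,0.6,0,0,0],[0,0,0.96,0,0,0],[0,0,0.96,0,0,0],[0,0,0.96,0,0,0]])

```text
time: 2.65
tool_pos: [0.5808, -0.2199, 0.0369]
ee_rot: [3.141, -0.002, -0.341]
wrist_force: [-0.0, -0.3, 1.0]
width: 0.0855
gripper_force: 0.0
```

```bash
python3 - <<'E'
from h import *
go((.5804,-.2185,.0345,-.34))
W=ctrl.snapshot("wrist");S=ctrl.snapshot("scene")
x,y=[int(v) for v in proj(S,(.59,-.225,.04))]
c=cv2.resize(S['pixels'][y-40:y+40,x-40:x+40,::-1],(320,320),interpolation=cv2.INTER_CUBIC)
w=cv2.resize(W['pixels'][:,:,::-1],(427,320));cv2.imwrite("pics/g1.png",np.hstack([w,c]))
E
```

```text
t 2.65 p [ 0.5808 -0.2199  0.0369] rpy [ 3.141e+00 -2.000e-03 -3.410e-01] w 0.0855 F [-0.  -0.3  1. ] g 0.0
   [-0.008, -0.012, 0.024, 0.0, -0.001, -0.001] rows 0.1
  -- at [ 0.5804 -0.2185  0.0345]
```

View pics/g1.png

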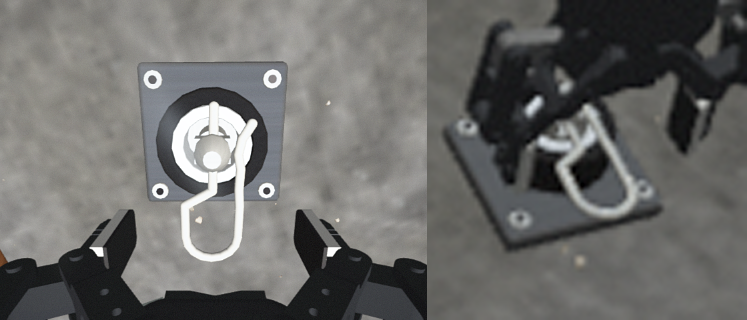

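The loop is centred between the pads: loop mid u≈213, pads mid ≈215. I'll close the gripper.

Call:
jog_arm(plan=[[0,-0.01,0.02,0,0,0],[0,-0.01,0.02,0,0,0],[0,-0.01,0.02,0,0,0],[0,-0.01,0.02,0,0,0],[0,-0.01,0.02,0,0,0]], claw=1, newtons=40)

```text
time: 3.25
tool_pos: [0.5809, -0.2174, 0.0327]
ee_rot: [-3.142, -0.0, -0.34]
wrist_force: [-0.5, 0.1, 3.5]
width: 0.0335
gripper_force: 39.4
```

Call:
jog_arm(plan=[[0,0,0,0,0,0],[0,0,0,0,0,0],[0,0,0,0,0,0]])

```text
time: 3.55
tool_pos: [0.5808, -0.2174, 0.0326]
ee_rot: [-3.142, -0.0, -0.34]
wrist_force: [-0.9, 1.1, 4.5]
width: 0.0333
gripper_force: 39.5
```

Call:
jog_arm(plan=[[-0.1,0,0,0,0,0],[-0.22,0,0,0,0,0],[-0.35,0,0,0,0,0],[-0.48,0,0,0,0,0],[-0.6,0,0,0,0,0]])

```text
time: 4.05
tool_pos: [0.5225, -0.1971, 0.0317]
ee_rot: [3.141, 0.001, -0.34]
wrist_force: [-0.0, -0.2, 0.1]
width: 0.0329
gripper_force: 39.7
```

```bash
python3 - <<'E'
from h import *
go((.439,-.0725,.1,-.34))
W=ctrl.snapshot("wrist");S=ctrl.snapshot("scene")
x,y=[int(v) for v in proj(S,(.59,-.225,.04))]
c=cv2.resize(S['pixels'][y-40:y+40,x-40:x+40,::-1],(320,320),interpolation=cv2.INTER_CUBIC)
w=cv2.resize(W['pixels'][:,:,::-1],(427,320));cv2.imwrite("pics/g2.png",np.hstack([w,c]))
E
```

```text
t 4.05 p [ 0.5225 -0.1971  0.0317] rpy [ 3.141e+00  1.000e-03 -3.400e-01] w 0.0329 F [-0.  -0.2  0.1] g 39.7
   [-1.0, -0.745, -0.566, 0.0, 0.001, 0.0] rows 2.7
   [-0.203, -0.151, -0.116, 0.0, -0.0, 0.0] rows 0.6
  -- at [ 0.439  -0.0725  0.1   ]
```

View pics/g2.png

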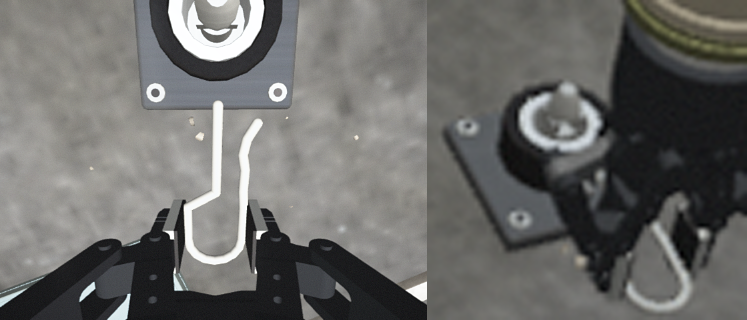

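The clip is out of the post, gripped across the loop, and level. Next it goes over the tray.

```bash
python3 -c "
from h import *
go((.47,-.131,.1,-.34),(.4183,-.0652,.1,-.34),(.4183,-.0652,.02,-.34))"
```

```text
t 4.15 p [ 0.5221 -0.197   0.0318] rpy [ 3.141e+00  2.000e-03 -3.400e-01] w 0.0332 F [ 0.  -0.5  0.2] g 39.7
   [-0.712, -0.449, -0.681, 0.0, 0.001, 0.0] rows 2.2
  -- at [ 0.4701 -0.131   0.1   ]
   [-0.707, -0.448, -0.0, 0.0, 0.0, 0.0] rows 1.7
  -- at [ 0.4183 -0.0652  0.1   ]
   [0.0, -0.0, 0.8, 0.0, 0.0, 0.0] rows 1.6
  -- at [ 0.4183 -0.0652  0.02  ]
```

Call:
jog_arm(plan=[[-0.15,0,-0.4,0,0,0],[-0.4,-0.3,-0.7,0,0,0],[-0.71,-0.45,-0.7,0,0,0],[-0.71,-0.45,-0.7,0,0,0]])

```text
time: 4.55
tool_pos: [0.4707, -0.1284, 0.1029]
ee_rot: [3.142, -0.0, -0.336]
wrist_force: [0.0, -0.5, -1.3]
width: 0.0334
gripper_force: 39.9
```

Call:
jog_arm(plan=[[-0.35,-0.22,0,0,0,0],[-0.71,-0.45,0,0,0,0],[-0.71,-0.45,0,0,0,0],[-0.71,-0.45,0,0,0,0]])

```text
time: 4.95
tool_pos: [0.4204, -0.0654, 0.1024]
ee_rot: [3.141, -0.001, -0.339]
wrist_force: [0.9, -0.3, -0.6]
width: 0.033
gripper_force: 39.9
```

Call:
jog_arm(plan=[[0,0,0.25,0,0,0],[0,0,0.5,0,0,0],[0,0,0.7,0,0,0],[0,0,0.8,0,0,0],[0,0,0.8,0,0,0]])

```text
time: 5.45
tool_pos: [0.4199, -0.0658, 0.0212]
ee_rot: [3.141, 0.002, -0.341]
wrist_force: [0.6, 0.0, -0.4]
width: 0.0332
gripper_force: 39.9
```

```bash
python3 -c "
from h import *
S=ctrl.snapshot('scene');D=ctrl.snapshot('wrist')
x,y=[int(v) for v in proj(S,(.43,-.07,.02))]
c=cv2.resize(S['pixels'][y-50:y+50,x-60:x+60,::-1],(384,320),interpolation=cv2.INTER_CUBIC)
w=cv2.resize(D['pixels'][:,:,::-1],(416,320));cv2.imwrite('pics/g3.png',np.hstack([w,c]))
go((.4183,-.0652,.004,-.34))"
```

```text
t 5.55 p [ 0.4209 -0.0656  0.0228] rpy [-3.141e+00 -1.000e-03 -3.400e-01] w 0.0333 F [ 0.  -0.9 -0.2] g 39.9
   [-0.026, 0.005, 0.188, -0.0, -0.0, -0.0] rows 0.4
  -- at [ 0.4183 -0.0652  0.004 ]
```

View pics/g3.png

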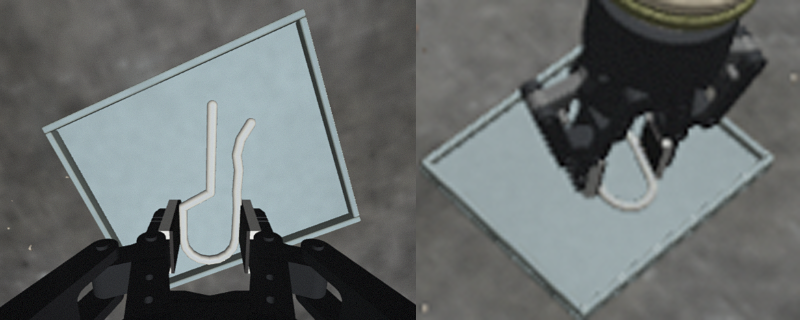

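The clip hangs over the tray centre. I'll lower it and let go with a modest opening.

Call:
jog_arm(plan=[[0,0,0.07,0,0,0],[0,0,0.12,0,0,0],[0,0,0.17,0,0,0],[0,0,0.17,0,0,0],[0,0,0.17,0,0,0]])

```text
time: 6.05
tool_pos: [0.4201, -0.0652, 0.0053]
ee_rot: [3.142, 0.0, -0.34]
wrist_force: [-0.2, 0.1, -0.3]
width: 0.0329
gripper_force: 39.9
```

Call:
jog_arm(plan=[[0,0,0,0,0,0],[0,0,0,0,0,0],[0,0,0,0,0,0],[0,0,0,0,0,0],[0,0,0,0,0,0]], claw=-0.4)

```text
time: 6.55
tool_pos: [0.4203, -0.0653, 0.0054]
ee_rot: [3.142, -0.0, -0.34]
wrist_force: [-0.6, 0.8, 0.2]
width: 0.0598
gripper_force: 0.0
```

Call:
jog_arm(plan=[[0,0,-0.2,0,0,0],[0,0,-0.6,0,0,0],[0,0,-1,0,0,0],[0,0,-1,0,0,0]])

```text
time: 6.95
tool_pos: [0.4232, -0.0655, 0.1101]
ee_rot: [-3.141, -0.008, -0.34]
wrist_force: [0.3, -0.5, -1.0]
width: 0.0595
gripper_force: 0.0
```

```bash
python3 -c "
from h import *
import pickle
S=ctrl.snapshot('scene');D=ctrl.snapshot('wrist');E=ctrl.snapshot('side');pickle.dump((S,D,E),open('t.pkl','wb'))
x,y=[int(v) for v in proj(E,(.43,-.07,.01))]
c=cv2.resize(E['pixels'][y-50:y+50,x-60:x+60,::-1],(384,320),interpolation=cv2.INTER_CUBIC)
w=cv2.resize(D['pixels'][:,:,::-1],(416,320));cv2.imwrite('pics/g4.png',np.hstack([w,c]))
go()"
```

```text
t 7.1 p [ 0.4199 -0.0653  0.105 ] rpy [ 3.141  0.    -0.34 ] w 0.0598 F [ 0.   0.2 -1.1] g 0.0
```

View pics/g4.png

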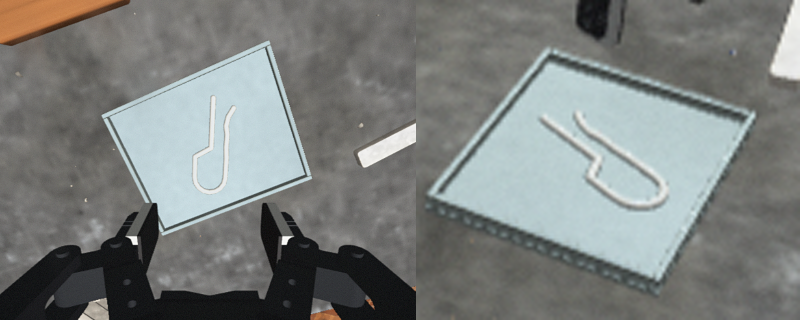

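The clip lies flat near the tray centre (wrist crop (212,145)). Next I lift the wheel, and I'll also triangulate the wooden dowel.

```bash
python3 -c "
from h import *
import pickle;S,D=pickle.load(open('sd0.pkl','rb'))
print(tri([(S,331,242),(D,298.5,250)]),plane(S,331,242,.064),plane(D,298.5,250,.064))
go((.52,-.149,.16,-.34),(.62,-.2325,.11,-.34),(.62,-.2325,.013,-.34))"
```

```text
[0.61405075 0.00570834 0.06304125] [0.61488096 0.00631139 0.064     ] [0.61166513 0.00708315 0.064     ]
t 7.1 p [ 0.4199 -0.0653  0.105 ] rpy [ 3.141  0.    -0.34 ] w 0.0598 F [ 0.   0.2 -1.1] g 0.0
   [1.0, 0.372, -0.45, 0.0, 0.0, 0.0] rows 2.3
   [0.222, 0.083, -0.1, 0.0, 0.0, 0.0] rows 0.5
  -- at [ 0.52  -0.149  0.16 ]
   [1.0, 0.372, 0.409, 0.0, 0.0, 0.0] rows 2.3
   [0.222, 0.082, 0.091, 0.0, 0.0, 0.0] rows 0.5
  -- at [ 0.62   -0.2325  0.11  ]
   [-0.0, -0.0, 0.97, 0.0, 0.0, 0.0] rows 1.9
  -- at [ 0.62   -0.2325  0.013 ]
```

Call:
jog_arm(plan=[[0.5,0.18,-0.5,0,0,0],[1,0.37,-0.5,0,0,0],[1,0.37,-0.5,0,0,0],[1,0.37,-0.5,0,0,0]], claw=-1)

```text
time: 7.5
tool_pos: [0.5033, -0.1356, 0.1541]
ee_rot: [-3.142, 0.001, -0.342]
wrist_force: [-0.1, -0.4, -0.6]
width: 0.0855
gripper_force: 0.0
```

Call:
jog_arm(plan=[[0.5,0.18,0,0,0,0],[1,0.37,0,0,0,0],[1,0.37,0,0,0,0],[1,0.37,0,0,0,0]])

```text
time: 7.9
tool_pos: [0.5835, -0.2016, 0.1528]
ee_rot: [-3.141, 0.004, -0.34]
wrist_force: [-1.2, 1.2, 0.9]
width: 0.0858
gripper_force: 0.0
```

Call:
jog_arm(plan=[[0.44,0.17,0,0,0,0],[0.44,0.17,0.35,0,0,0],[0.44,0.17,0.35,0,0,0],[0.44,0.17,0.35,0,0,0]])

```text
time: 8.3
tool_pos: [0.6186, -0.2304, 0.1199]
ee_rot: [-3.141, 0.003, -0.338]
wrist_force: [0.1, 0.4, 1.4]
width: 0.0852
gripper_force: 0.0
```

```bash
python3 -c "
from h import *
go((.62,-.2325,.06,-.34),(.62,-.2325,.013,-.34))"
```

```text
t 8.3 p [ 0.6186 -0.2304  0.1199] rpy [-3.141e+00  3.000e-03 -3.380e-01] w 0.0852 F [0.1 0.4 1.4] g 0.0
   [0.022, 0.015, 0.599, -0.0, 0.002, 0.001] rows 1.2
  -- at [ 0.62   -0.2325  0.06  ]
   [-0.0, 0.001, 0.47, -0.0, -0.0, 0.0] rows 0.9
  -- at [ 0.62   -0.2325  0.013 ]
```

Call:
jog_arm(plan=[[0.02,0.02,0.3,0,0,0],[0.02,0.02,0.6,0,0,0],[0.02,0.02,0.8,0,0,0],[0.02,0.02,1.0,0,0,0],[0.02,0.02,1.0,0,0,0]])

```text
time: 8.8
tool_pos: [0.6196, -0.2334, 0.0193]
ee_rot: [-3.141, 0.003, -0.338]
wrist_force: [-1.4, -0.5, -0.8]
width: 0.0851
gripper_force: 0.0
```

Call:
jog_arm(plan=[[0,0,0.06,0,0,0],[0,0,0.06,0,0,0],[0,0,0.06,0,0,0]])

```text
time: 9.1
tool_pos: [0.6218, -0.235, 0.0157]
ee_rot: [3.142, -0.002, -0.34]
wrist_force: [-0.1, 1.1, 0.7]
width: 0.0854
gripper_force: 0.0
```

Call:
jog_arm(plan=[[0,0,0,0,0,0],[0,0,0,0,0,0],[0,0,0,0,0,0],[0,0,0,0,0,0],[0,0,0,0,0,0]], claw=1, newtons=60)

```text
time: 9.6
tool_pos: [0.6217, -0.2348, 0.0156]
ee_rot: [-3.141, -0.001, -0.34]
wrist_force: [-1.8, 1.0, 7.5]
width: 0.0557
gripper_force: 62.4
```

Call:
jog_arm(plan=[[0,0,0,0,0,0],[0,0,0,0,0,0]])

```text
time: 9.8
tool_pos: [0.6217, -0.2348, 0.0156]
ee_rot: [-3.141, -0.001, -0.34]
wrist_force: [-2.7, 0.8, 8.6]
width: 0.0555
gripper_force: 62.4
```

Call:
jog_arm(plan=[[0,0,-0.1,0,0,0],[0,0,-0.3,0,0,0],[0,0,-0.6,0,0,0],[0,0,-0.9,0,0,0],[0,0,-0.9,0,0,0]])

```text
time: 10.3
tool_pos: [0.6236, -0.2357, 0.1097]
ee_rot: [3.142, -0.007, -0.34]
wrist_force: [0.6, -0.8, -1.5]
width: 0.0554
gripper_force: 64.0
```

```bash
python3 -c "
from h import *
S=ctrl.snapshot('side');D=ctrl.snapshot('wrist')
x,y=[int(v) for v in proj(S,(.62,-.235,.08))]
c=cv2.resize(S['pixels'][y-50:y+50,x-60:x+60,::-1],(384,320),interpolation=cv2.INTER_CUBIC)
w=cv2.resize(D['pixels'][:,:,::-1],(416,320));cv2.imwrite('pics/g5.png',np.hstack([w,c]))
go((.615,-.09,.145,-.17),(.612,.0075,.145,0))"
```

```text
t 10.4 p [ 0.6213 -0.2351  0.105 ] rpy [ 3.141e+00 -1.000e-03 -3.400e-01] w 0.0557 F [-0.6  0.5 -2.7] g 64.0
   [-0.403, -1.0, -0.298, 0.0, -0.001, -0.113] rows 2.2
   [-0.079, -0.366, -0.103, 0.0, 0.0, -0.0] rows 0.8
  -- at [ 0.615 -0.09   0.145]
   [-0.195, -0.955, -0.0, 0.0, 0.0, -0.114] rows 1.9
  -- at [0.612  0.0075 0.145 ]
```

View pics/g5.png

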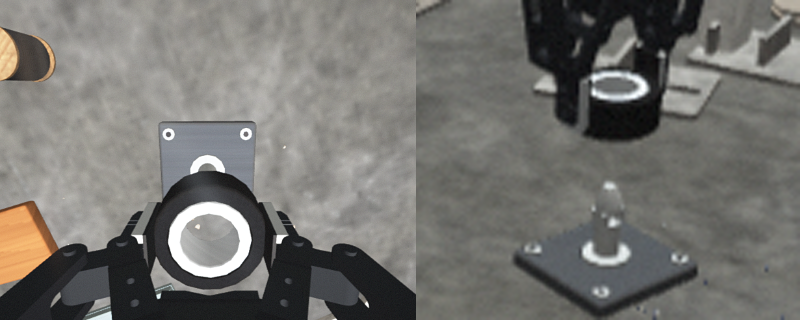

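The wheel is held level and centred, and the square post is clear. I'll move near the wood stand and look with the wrist camera.

```bash
python3 -c "
from h import *
go((.55,.015,.16,-.34))"
```

```text
t 10.4 p [ 0.6213 -0.2351  0.105 ] rpy [ 3.141e+00 -1.000e-03 -3.400e-01] w 0.0557 F [-0.6  0.5 -2.7] g 64.0
   [-0.71, -1.0, -0.261, 0.0, -0.001, 0.0] rows 2.5
   [-0.71, -1.0, -0.259, 0.0, 0.0, 0.0] rows 2.5
   [-0.086, -0.12, -0.031, 0.0, 0.0, 0.0] rows 0.3
  -- at [0.55  0.015 0.16 ]
```

Call:
jog_arm(plan=[[-0.3,-0.45,-0.35,0,0,0],[-0.71,-1,-0.55,0,0,0],[-0.71,-1,-0.55,0,0,0],[-0.71,-1,-0.55,0,0,0]])

```text
time: 10.8
tool_pos: [0.5872, -0.1106, 0.1601]
ee_rot: [-3.139, 0.0, -0.332]
wrist_force: [0.8, 0.7, -2.2]
width: 0.0555
gripper_force: 64.7
```

Call:
jog_arm(plan=[[-0.4,-0.5,0,0,0,0],[-0.8,-1,0,0,0,0],[-0.8,-1,0,0,0,0],[-0.8,-1,0,0,0,0]])

```text
time: 11.2
tool_pos: [0.5435, 0.0088, 0.1582]
ee_rot: [-3.141, 0.003, -0.333]
wrist_force: [0.4, -0.1, -2.2]
width: 0.0554
gripper_force: 64.6
```

```bash
python3 -c "
from h import *
import pickle
D=ctrl.snapshot('wrist');pickle.dump(D,open('w2.pkl','wb'))
cv2.imwrite('pics/g6.png',D['pixels'][:,:,::-1])
print(proj(D,(.613,.0075,.065)))
go()"
```

```text
(np.float64(286.4118153381081), np.float64(136.50799986194988))
t 11.25 p [0.5443 0.0058 0.1582] rpy [ 3.141e+00  2.000e-03 -3.360e-01] w 0.0557 F [-0.1 -0.6 -1.7] g 64.6
```

View pics/g6.png

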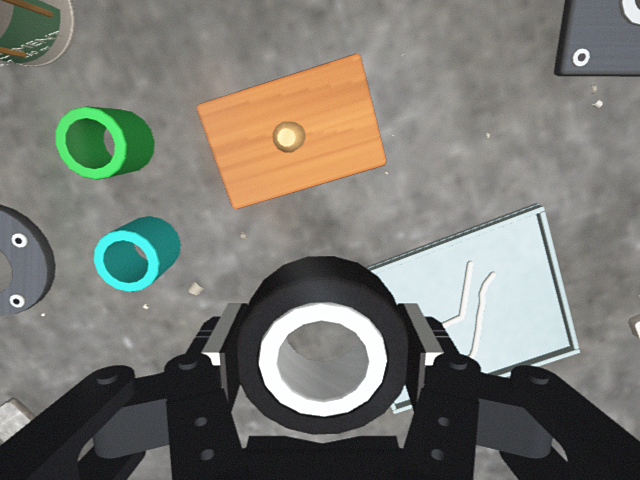

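The dowel tip is at (288,137), which matches the prediction. The wheel bore centre is at (322,360).

```bash
python3 -c "
from h import *
import pickle
D=pickle.load(open('w2.pkl','rb'))
print(plane(D,288,137,.065),plane(D,322,360,.1846))
go((.613,.0065,.145,-.34),(.613,.0065,.06,-.34),(.613,.0065,.019,-.34))"
```

```text
[0.61245829 0.00675098 0.065     ] [0.54285675 0.01050208 0.1846    ]
t 11.25 p [0.5443 0.0058 0.1582] rpy [ 3.141e+00  2.000e-03 -3.360e-01] w 0.0557 F [-0.1 -0.6 -1.7] g 64.6
   [0.647, -0.233, 0.131, 0.0, 0.001, 0.003] rows 1.4
  -- at [0.613  0.0065 0.145 ]
   [0.0, -0.001, 0.85, 0.0, 0.0, -0.0] rows 1.7
  -- at [0.613  0.0065 0.06  ]
   [0.0, 0.0, 0.41, 0.0, 0.0, -0.0] rows 0.8
  -- at [0.613  0.0065 0.019 ]
```

Call:
jog_arm(plan=[[0.4,-0.14,0.05,0,0,0],[0.66,-0.21,0.13,0,0,0],[0.66,-0.21,0.13,0,0,0],[0.66,-0.21,0.13,0,0,0],[0.66,-0.21,0.13,0,0,0]])

```text
time: 11.75
tool_pos: [0.614, 0.001, 0.1458]
ee_rot: [3.141, 0.001, -0.341]
wrist_force: [-0.7, 0.4, -2.1]
width: 0.0556
gripper_force: 64.6
```

```bash
python3 -c "
from h import *
go((.6125,.0065,.06,-.34),(.6125,.0065,.019,-.34))"
```

```text
t 11.75 p [0.614  0.001  0.1458] rpy [ 3.141e+00  1.000e-03 -3.410e-01] w 0.0556 F [-0.7  0.4 -2.1] g 64.6
   [-0.032, -0.047, 0.858, 0.0, 0.001, -0.0] rows 1.7
  -- at [0.6125 0.0065 0.06  ]
   [0.0, -0.001, 0.41, 0.0, -0.0, -0.0] rows 0.8
  -- at [0.6125 0.0065 0.019 ]
```

Call:
jog_arm(plan=[[-0.03,-0.05,0.2,0,0,0],[-0.03,-0.05,0.5,0,0,0],[-0.03,-0.05,0.7,0,0,0],[-0.03,-0.05,0.86,0,0,0],[-0.03,-0.05,0.86,0,0,0]])

```text
time: 12.25
tool_pos: [0.6119, 0.007, 0.0584]
ee_rot: [3.14, 0.003, -0.34]
wrist_force: [0.3, -0.5, -1.9]
width: 0.0558
gripper_force: 64.6
```

Call:
jog_arm(plan=[[0,0,0.15,0,0,0],[0,0,0.3,0,0,0],[0,0,0.41,0,0,0],[0,0,0.43,0,0,0],[0,0,0.43,0,0,0]])

```text
time: 12.75
tool_pos: [0.6133, 0.0075, 0.0169]
ee_rot: [3.141, 0.001, -0.34]
wrist_force: [0.1, 0.1, -1.8]
width: 0.0554
gripper_force: 64.7
```

Call:
jog_arm(plan=[[0,0,0,0,0,0],[0,0,0,0,0,0],[0,0,0,0,0,0],[0,0,0,0,0,0],[0,0,0,0,0,0]], claw=-1)

```text
time: 13.25
tool_pos: [0.6136, 0.0075, 0.0175]
ee_rot: [-3.142, -0.0, -0.34]
wrist_force: [0.1, 0.4, 0.5]
width: 0.0853
gripper_force: 0.0
```

Call:
jog_arm(plan=[[0,0,-0.2,0,0,0],[0,0,-0.6,0,0,0],[0,0,-1,0,0,0],[0,0,-1,0,0,0]])

```text
time: 13.65
tool_pos: [0.6167, 0.0079, 0.1235]
ee_rot: [-3.138, -0.009, -0.34]
wrist_force: [0.2, 0.2, 0.9]
width: 0.0855
gripper_force: 0.0
```

```bash
python3 -c "
from h import *
go((.55,.2,.17,-.34))"
```

```text
t 13.65 p [0.6167 0.0079 0.1235] rpy [-3.138 -0.009 -0.34 ] w 0.0855 F [0.2 0.2 0.9] g 0.0
   [-0.796, -1.0, -0.296, -0.002, -0.006, 0.0] rows 2.6
   [-0.471, -0.59, -0.173, -0.0, 0.0, 0.0] rows 1.5
  -- at [0.55 0.2  0.17]
```

Call:
jog_arm(plan=[[-0.2,-0.3,-0.4,0,0,0],[-0.5,-0.75,-0.5,0,0,0],[-0.5,-0.75,-0.5,0,0,0]])

```text
time: 13.95
tool_pos: [0.5905, 0.1022, 0.1696]
ee_rot: [-3.137, -0.002, -0.332]
wrist_force: [0.3, 0.4, -0.4]
width: 0.0853
gripper_force: 0.0
```

Call:
jog_arm(plan=[[-0.25,-0.38,0,0,0,0],[-0.5,-0.75,0,0,0,0],[-0.5,-0.75,0,0,0,0]])

```text
time: 14.25
tool_pos: [0.5663, 0.1901, 0.1673]
ee_rot: [-3.139, 0.002, -0.33]
wrist_force: [-1.0, -0.0, 0.1]
width: 0.0856
gripper_force: 0.0
```

Call:
jog_arm(plan=[[-0.3,-0.38,0,0,0,0],[-0.55,-0.74,0,0,0,0],[-0.55,-0.74,0,0,0,0],[-0.55,-0.74,0,0,0,0],[-0.55,-0.74,0,0,0,0]])

```text
time: 14.75
tool_pos: [0.5425, 0.2691, 0.1669]
ee_rot: [3.141, -0.0, -0.341]
wrist_force: [-0.1, -0.3, -0.9]
width: 0.0852
gripper_force: 0.0
```

```bash
python3 -c "
from h import *
import pickle
D=ctrl.snapshot('wrist');S=ctrl.snapshot('scene');pickle.dump((D,S),open('w3.pkl','wb'))
x,y=[int(v) for v in proj(S,(.613,.007,.03))]
c=cv2.resize(S['pixels'][y-40:y+40,x-48:x+48,::-1],(300,250),interpolation=cv2.INTER_CUBIC)
w=D['pixels'][:,:,::-1].copy();w[-250:,-300:]=c
cv2.imwrite('pics/g7.png',w)
print(proj(D,(.6033,.256,.066)))
go()"
```

```text
(np.float64(310.5898862365163), np.float64(144.4762873079482))
t 14.85 p [0.5427 0.2688 0.1671] rpy [ 3.141 -0.    -0.342] w 0.0853 F [-0.   0.1  0.2] g 0.0
```

View pics/g7.png

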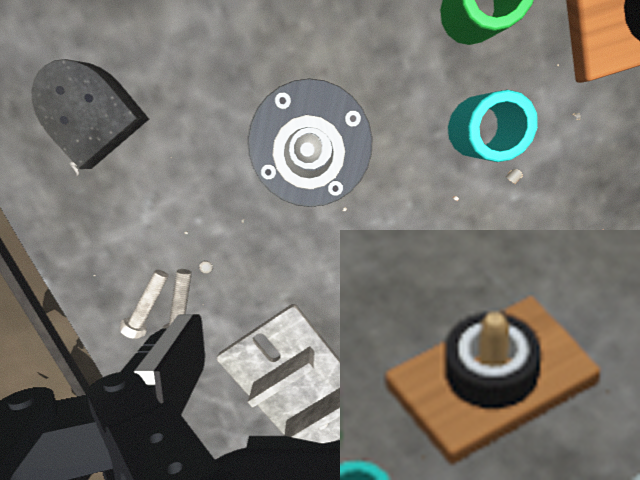

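The inset shows the wheel seated on the wooden dowel. The roller top ring is centred at (309,152), the post tip is at (307,149), and the stand bolts are at (283,101), (353,118), (268,172) and (335,188).

```bash
python3 -c "
from h import *
import pickle
D,S=pickle.load(open('w3.pkl','rb'))
print(plane(D,307,149,.066),plane(D,309,152,.062),np.mean([plane(D,*q,.012) for q in((283,101),(353,118),(268,172),(335.5,188))],0))
X=(.6025,.257)
go((*X,.14,-.34),(*X,.1,-.34),(*X,.03,-.34))"
```

```text
[0.60159098 0.25885798 0.066     ] [0.59942243 0.25853677 0.062     ] [0.6012508  0.25884696 0.012     ]
t 14.85 p [0.5427 0.2688 0.1671] rpy [ 3.141 -0.    -0.342] w 0.0853 F [-0.   0.1  0.2] g 0.0
   [0.603, -0.09, 0.271, 0.0, -0.0, -0.001] rows 1.3
  -- at [0.6025 0.257  0.14  ]
   [-0.0, -0.0, 0.4, 0.0, -0.0, -0.0] rows 0.8
  -- at [0.6025 0.257  0.1   ]
   [-0.0, -0.001, 0.7, 0.0, -0.0, -0.0] rows 1.4
  -- at [0.6025 0.257  0.03  ]
```

Call:
jog_arm(plan=[[0.4,-0.06,0.05,0,0,0],[0.59,-0.1,0.4,0,0,0],[0.59,-0.1,0.67,0,0,0],[0.59,-0.1,0.67,0,0,0],[0.59,-0.1,0.67,0,0,0]])

```text
time: 15.35
tool_pos: [0.6009, 0.2597, 0.1008]
ee_rot: [3.141, 0.0, -0.34]
wrist_force: [0.6, 0.8, 1.2]
width: 0.0857
gripper_force: 0.0
```

```bash
python3 -c "
from h import *
go((.601,.2575,.025,-.34))"
```

```text
t 15.35 p [0.6009 0.2597 0.1008] rpy [ 3.141  0.    -0.34 ] w 0.0857 F [0.6 0.8 1.2] g 0.0
   [0.008, 0.02, 0.758, 0.0, 0.0, -0.0] rows 1.5
  -- at [0.601  0.2575 0.025 ]
```

Call:
jog_arm(plan=[[0.01,0.02,0.2,0,0,0],[0.01,0.02,0.45,0,0,0],[0.01,0.02,0.76,0,0,0],[0.01,0.02,0.76,0,0,0],[0.01,0.02,0.76,0,0,0]])

```text
time: 15.85
tool_pos: [0.6019, 0.2584, 0.0264]
ee_rot: [-3.14, -0.001, -0.34]
wrist_force: [-0.1, 0.5, 1.2]
width: 0.0853
gripper_force: 0.0
```

Call:
jog_arm(plan=[[0,0,0,0,0,0],[0,0,0,0,0,0],[0,0,0,0,0,0],[0,0,0,0,0,0],[0,0,0,0,0,0]], claw=1, newtons=70)

```text
time: 16.35
tool_pos: [0.6019, 0.2581, 0.0259]
ee_rot: [-3.141, -0.001, -0.34]
wrist_force: [-2.1, -1.2, 9.1]
width: 0.0401
gripper_force: 69.9
```

Call:
jog_arm(plan=[[0,0,0,0,0,0],[0,0,0,0,0,0],[0,0,0,0,0,0]])

```text
time: 16.65
tool_pos: [0.6019, 0.2581, 0.0259]
ee_rot: [-3.141, -0.001, -0.34]
wrist_force: [-2.7, -0.7, 7.7]
width: 0.0405
gripper_force: 69.9
```

Call:
jog_arm(plan=[[0,0,-0.1,0,0,0],[0,0,-0.3,0,0,0],[0,0,-0.6,0,0,0],[0,0,-0.9,0,0,0],[0,0,-0.9,0,0,0]])

```text
time: 17.15
tool_pos: [0.6033, 0.2592, 0.1197]
ee_rot: [-3.137, -0.005, -0.34]
wrist_force: [2.2, 0.3, -0.6]
width: 0.0401
gripper_force: 70.9
```

```bash
python3 -c "
from h import *
S=ctrl.snapshot('side');D=ctrl.snapshot('wrist')
x,y=[int(v) for v in proj(S,(.6,.257,.1))]
c=cv2.resize(S['pixels'][y-70:y+70,x-84:x+84,::-1],(384,320),interpolation=cv2.INTER_CUBIC)
w=cv2.resize(D['pixels'][:,:,::-1],(416,320));cv2.imwrite('pics/g8.png',np.hstack([w,c]))
go((.56,-.20,.17,-.34))"
```

```text
t 17.25 p [0.6014 0.258  0.115 ] rpy [-3.141e+00 -1.000e-03 -3.400e-01] w 0.0405 F [-0.5 -0.1 -2.8] g 70.9
   [0.255, 1.0, -0.124, -0.0, -0.001, 0.0] rows 2.1
   [0.255, 1.0, -0.124, -0.0, 0.0, 0.0] rows 2.1
   [0.255, 1.0, -0.124, -0.0, 0.0, 0.0] rows 2.1
   [0.254, 1.0, -0.124, -0.0, 0.0, 0.0] rows 2.1
   [0.116, 0.455, -0.057, -0.0, 0.0, 0.0] rows 0.9
  -- at [ 0.56   -0.1999  0.17  ]
```

View pics/g8.png

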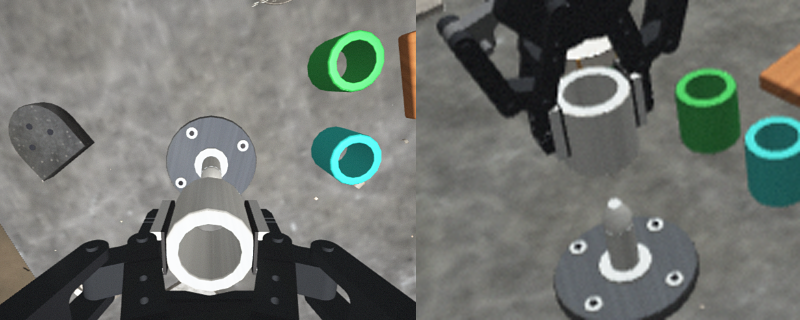

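The roller is gripped level and clear of the round post. I'll carry it to the square stand.

Call:
jog_arm(plan=[[0,0.1,-0.4,0,0,0],[0.2,0.5,-0.5,0,0,0],[0.36,0.92,-0.5,0,0,0],[0.36,0.92,-0.5,0,0,0]])

```text
time: 17.65
tool_pos: [0.6055, 0.1501, 0.163]
ee_rot: [3.136, -0.001, -0.349]
wrist_force: [-0.0, -0.5, -2.3]
width: 0.0404
gripper_force: 71.6
```

Call:
jog_arm(plan=[[0.18,0.45,0,0,0,0],[0.36,0.92,0,0,0,0],[0.36,0.92,0,0,0,0]])

```text
time: 17.95
tool_pos: [0.6076, 0.0505, 0.1625]
ee_rot: [3.136, 0.001, -0.351]
wrist_force: [0.8, -0.6, -2.2]
width: 0.0406
gripper_force: 71.9
```

Call:
jog_arm(plan=[[0.18,0.45,0,0,0,0],[0.36,0.92,0,0,0,0],[0.36,0.92,0,0,0,0]])

```text
time: 18.25
tool_pos: [0.61, -0.048, 0.1625]
ee_rot: [3.136, 0.001, -0.351]
wrist_force: [-0.2, -0.1, -1.9]
width: 0.0405
gripper_force: 71.9
```

Call:
jog_arm(plan=[[0.18,0.45,0,0,0,0],[0.36,0.92,0,0,0,0],[0.36,0.92,0,0,0,0]])

```text
time: 18.55
tool_pos: [0.6125, -0.1466, 0.1625]
ee_rot: [3.136, 0.002, -0.351]
wrist_force: [0.1, -0.9, -1.7]
width: 0.0406
gripper_force: 71.9
```

Call:
jog_arm(plan=[[0.05,0.4,0,0,0,0],[-0.2,0.88,0,0,0,0],[-0.2,0.88,0,0,0,0],[-0.2,0.88,0,0,0,0],[-0.2,0.88,0,0,0,0]])

```text
time: 19.05
tool_pos: [0.5664, -0.212, 0.1637]
ee_rot: [-3.141, 0.001, -0.339]
wrist_force: [0.2, 0.1, -2.5]
width: 0.0403
gripper_force: 71.9
```

```bash
python3 -c "
from h import *
import pickle
D=ctrl.snapshot('wrist');o=ctrl.get_obs();pickle.dump(D,open('w4.pkl','wb'))
p=D['pixels'].astype(int);g=p.min(2)
m=((g>205)).astype(np.uint8)
for s in (m[300:480,220:430],m[:200]):
  n,l,st,ce=cv2.connectedComponentsWithStats(s)
  for i in range(1,n):
    if st[i,4]>60:print(st[i].tolist(),ce[i].round(1))
P=proj(D,(.620,-.2325,.066));print(P)
x,y=int(P[0]),max(int(P[1]),60)
c=cv2.resize(p[y-60:y+60,x-72:x+72,::-1].astype(np.uint8),(384,320),interpolation=cv2.INTER_CUBIC)
w=cv2.resize(D['pixels'][300:480,220:430,::-1],(373,320));cv2.imwrite('pics/g9.png',np.hstack([w,c]));print(x-72,y-60)
go((.6205,-.2328,.11,-.34))"
```

```text
[32, 15, 137, 127, 7300] [96.9 78.7]
[12, 48, 16, 12, 104] [22.6 52.5]
[177, 48, 16, 12, 106] [181.8  52.6]
[161, 112, 13, 19, 161] [167.6 120.1]
[368, 89, 16, 17, 163] [375.7  96.9]
[265, 90, 16, 16, 159] [272.8  97.3]
[302, 126, 46, 48, 1040] [324.3 147.5]
[318, 146, 18, 17, 205] [325.6 154. ]
[270, 193, 14, 7, 67] [276.5 195.9]
[365, 192, 15, 8, 72] [372.4 195.8]
(np.float64(327.2392928550838), np.float64(152.23301682813448))
255 92
t 19.1 p [ 0.5667 -0.2116  0.1638] rpy [-3.141e+00  1.000e-03 -3.380e-01] w 0.0408 F [ 1.   1.1 -2.8] g 71.9
   [0.578, 0.022, 0.538, -0.0, 0.0, 0.001] rows 1.6
  -- at [ 0.6205 -0.2328  0.11  ]
```

View pics/g9.png

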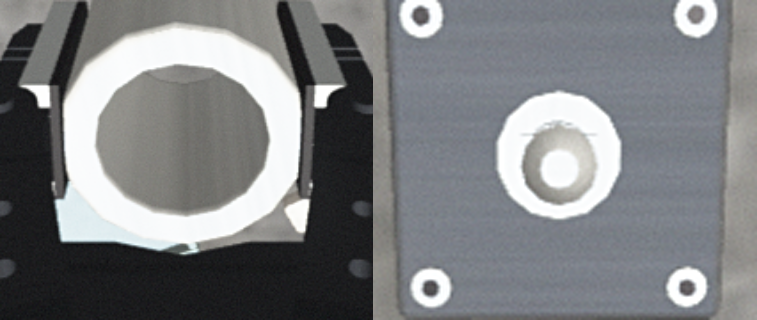

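The roller's top ring is centred at (322,374.5) and the square post tip is at (325.6,154). I'll compute the shift between them.

```bash
python3 -c "
from h import *
import pickle
D=pickle.load(open('w4.pkl','rb'))
a=plane(D,322,374.5,.1638+.036);b=plane(D,325.6,154,.066);print(a,b,b-a)
o=ctrl.get_obs();t=np.array(o['tool_pos'])+(b-a)
print(t);t=.5*t+.5*np.array([.6205,-.2328,0]);go((t[0],t[1],.11,-.34))"
```

```text
[ 0.56681521 -0.210702    0.1998    ] [ 0.61937394 -0.23127593  0.066     ] [ 0.05255873 -0.02057393 -0.1338    ]
[ 0.61929028 -0.23221476  0.03001751]
t 19.1 p [ 0.5667 -0.2116  0.1638] rpy [-3.141e+00  1.000e-03 -3.380e-01] w 0.0408 F [ 1.   1.1 -2.8] g 71.9
   [0.571, 0.021, 0.538, -0.0, 0.0, 0.001] rows 1.6
  -- at [ 0.6199 -0.2325  0.11  ]
```

Call:
jog_arm(plan=[[0.4,0.02,0.2,0,0,0],[0.57,0.02,0.54,0,0,0],[0.57,0.02,0.54,0,0,0],[0.57,0.02,0.54,0,0,0],[0.57,0.02,0.54,0,0,0]])

```text
time: 19.6
tool_pos: [0.62, -0.2334, 0.1117]
ee_rot: [-3.141, -0.002, -0.339]
wrist_force: [-0.1, -0.1, -2.0]
width: 0.0406
gripper_force: 71.9
```

```bash
python3 -c "
from h import *
go((.6199,-.2325,.055,-.34),(.6199,-.2325,.027,-.34))"
```

```text
t 19.6 p [ 0.62   -0.2334  0.1117] rpy [-3.141e+00 -2.000e-03 -3.390e-01] w 0.0406 F [-0.1 -0.1 -2. ] g 71.9
   [-0.004, -0.008, 0.567, -0.0, -0.001, 0.001] rows 1.1
  -- at [ 0.6199 -0.2325  0.055 ]
   [-0.001, -0.0, 0.28, -0.0, -0.0, -0.0] rows 0.6
  -- at [ 0.6199 -0.2325  0.027 ]
```

Call:
jog_arm(plan=[[0,0,0.15,0,0,0],[0,0,0.3,0,0,0],[0,0,0.45,0,0,0],[0,0,0.57,0,0,0],[0,0,0.57,0,0,0]])

```text
time: 20.1
tool_pos: [0.6182, -0.2336, 0.0507]
ee_rot: [-3.141, 0.003, -0.339]
wrist_force: [-0.0, 0.7, -2.8]
width: 0.0401
gripper_force: 71.8
```

Call:
jog_arm(plan=[[0,0,0.1,0,0,0],[0,0,0.2,0,0,0],[0,0,0.28,0,0,0],[0,0,0.28,0,0,0],[0,0,0.28,0,0,0]])

```text
time: 20.6
tool_pos: [0.6194, -0.2344, 0.026]
ee_rot: [3.141, -0.001, -0.34]
wrist_force: [-2.8, 0.9, 6.0]
width: 0.0403
gripper_force: 72.7
```

Call:
jog_arm(plan=[[0,0,0,0,0,0],[0,0,0,0,0,0],[0,0,0,0,0,0],[0,0,0,0,0,0],[0,0,0,0,0,0]], claw=-1)

```text
time: 21.1
tool_pos: [0.6193, -0.2343, 0.0253]
ee_rot: [3.142, -0.0, -0.34]
wrist_force: [-0.1, -0.7, 0.6]
width: 0.0855
gripper_force: 0.0
```

Call:
jog_arm(plan=[[0,0,-0.2,0,0,0],[0,0,-0.6,0,0,0],[0,0,-1,0,0,0],[0,0,-1,0,0,0],[0,0,-1,0,0,0]])

```text
time: 21.6
tool_pos: [0.6198, -0.2344, 0.1264]
ee_rot: [3.141, -0.002, -0.34]
wrist_force: [-0.5, -0.6, -0.8]
width: 0.0854
gripper_force: 0.0
```

Call:
jog_arm(plan=[[-0.1,-0.3,-0.1,0,0,0],[-0.29,-0.75,-0.1,0,0,0],[-0.29,-0.75,-0.1,0,0,0]])

```text
time: 21.9
tool_pos: [0.6169, -0.145, 0.1342]
ee_rot: [-3.138, 0.003, -0.331]
wrist_force: [1.0, 0.6, -0.6]
width: 0.0855
gripper_force: 0.0
```

Call:
jog_arm(plan=[[-0.15,-0.38,0,0,0,0],[-0.29,-0.75,0,0,0,0],[-0.29,-0.75,0,0,0,0]])

```text
time: 22.2
tool_pos: [0.6139, -0.0658, 0.134]
ee_rot: [-3.139, 0.003, -0.331]
wrist_force: [-0.2, 0.5, 0.1]
width: 0.0854
gripper_force: 0.0
```

Call:
jog_arm(plan=[[-0.15,-0.38,0,0,0,0],[-0.29,-0.75,0,0,0,0],[-0.29,-0.75,0,0,0,0],[-0.29,-0.75,0,0,0,0],[-0.29,-0.75,0,0,0,0]])

```text
time: 22.7
tool_pos: [0.6118, 0.0056, 0.1343]
ee_rot: [3.14, 0.001, -0.341]
wrist_force: [-1.3, -0.8, -0.3]
width: 0.0854
gripper_force: 0.0
```

```bash
python3 -c "
from h import *
S=ctrl.snapshot('side');T=ctrl.snapshot('scene')
f=lambda s,q:cv2.resize(s['pixels'][q[1]-40:q[1]+40,q[0]-50:q[0]+50,::-1],(400,320),interpolation=cv2.INTER_CUBIC)
g=lambda s:[int(v) for v in proj(s,(.62,-.2325,.03))]
cv2.imwrite('pics/g10.png',np.hstack([f(S,g(S)),f(T,g(T))]))
go((.6133,.0075,.1,-.34),(.6133,.0075,.0165,-.34))"
```

```text
t 22.8 p [0.612  0.0053 0.1347] rpy [ 3.141e+00  1.000e-03 -3.420e-01] w 0.0853 F [ 0.4 -0.  -0.5] g 0.0
   [0.005, -0.025, 0.347, 0.001, 0.0, -0.001] rows 0.7
  -- at [0.6133 0.0075 0.1   ]
   [0.0, 0.0, 0.835, -0.0, 0.0, -0.0] rows 1.7
  -- at [0.6133 0.0075 0.0165]
```

View pics/g10.png

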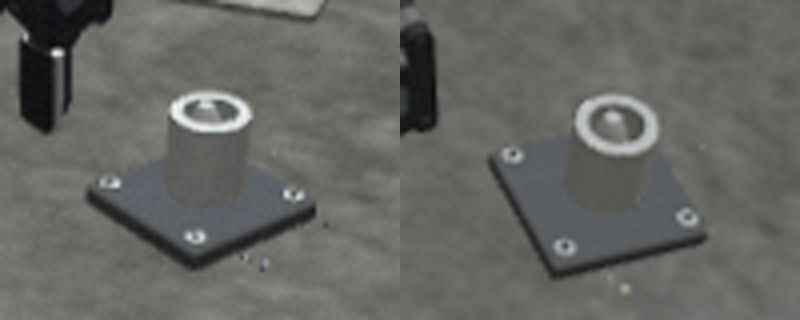

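The roller is seated upright on the square stand. Next I pick up the wheel.

Call:
jog_arm(plan=[[0,-0.02,0.2,0,0,0],[0,-0.02,0.45,0,0,0],[0,-0.02,0.7,0,0,0],[0,-0.02,0.9,0,0,0],[0,-0.02,0.9,0,0,0]])

```text
time: 23.3
tool_pos: [0.6108, 0.0075, 0.0422]
ee_rot: [3.139, 0.005, -0.341]
wrist_force: [-0.8, -0.0, 0.5]
width: 0.0855
gripper_force: 0.0
```

Call:
jog_arm(plan=[[0,0,0.15,0,0,0],[0,0,0.28,0,0,0],[0,0,0.28,0,0,0],[0,0,0.28,0,0,0]])

```text
time: 23.7
tool_pos: [0.6129, 0.0087, 0.0174]
ee_rot: [3.142, 0.0, -0.34]
wrist_force: [-0.0, -0.3, 0.3]
width: 0.0852
gripper_force: 0.0
```

Call:
jog_arm(plan=[[0,0,0,0,0,0],[0,0,0,0,0,0],[0,0,0,0,0,0],[0,0,0,0,0,0],[0,0,0,0,0,0]], claw=1, newtons=60)

```text
time: 24.2
tool_pos: [0.6135, 0.0088, 0.0187]
ee_rot: [-3.141, -0.002, -0.34]
wrist_force: [-1.9, -0.9, 7.5]
width: 0.0558
gripper_force: 62.9
```

Call:
jog_arm(plan=[[0,0,0,0,0,0],[0,0,0,0,0,0]])

```text
time: 24.4
tool_pos: [0.6135, 0.0088, 0.0186]
ee_rot: [-3.141, -0.002, -0.34]
wrist_force: [-3.0, -0.4, 7.5]
width: 0.0553
gripper_force: 62.9
```

Call:
jog_arm(plan=[[0,0,-0.1,0,0,0],[0,0,-0.3,0,0,0],[0,0,-0.6,0,0,0],[0,0,-1,0,0,0],[0,0,-1,0,0,0]])

```text
time: 24.9
tool_pos: [0.616, 0.0092, 0.1238]
ee_rot: [-3.138, -0.009, -0.34]
wrist_force: [0.8, 0.7, -2.5]
width: 0.0554
gripper_force: 64.1
```

```bash
python3 -c "
from h import *
go((.542,.27,.17,-.34))"
```

```text
t 24.9 p [0.616  0.0092 0.1238] rpy [-3.138 -0.009 -0.34 ] w 0.0554 F [ 0.8  0.7 -2.5] g 64.1
   [-0.706, -1.0, -0.211, -0.002, -0.006, 0.0] rows 2.5
   [-0.708, -1.0, -0.209, -0.0, 0.0, 0.0] rows 2.5
   [-0.151, -0.213, -0.044, -0.0, 0.0, 0.0] rows 0.5
  -- at [0.542 0.27  0.17 ]
```

Call:
jog_arm(plan=[[-0.2,-0.3,-0.4,0,0,0],[-0.5,-0.75,-0.5,0,0,0],[-0.5,-0.75,-0.5,0,0,0]])

```text
time: 25.2
tool_pos: [0.5897, 0.1037, 0.1699]
ee_rot: [-3.137, -0.001, -0.332]
wrist_force: [-0.6, 0.8, -2.5]
width: 0.0552
gripper_force: 64.9
```

Call:
jog_arm(plan=[[-0.25,-0.38,0,0,0,0],[-0.5,-0.75,0,0,0,0],[-0.5,-0.75,0,0,0,0]])

```text
time: 25.5
tool_pos: [0.5654, 0.1916, 0.1675]
ee_rot: [-3.138, 0.002, -0.33]
wrist_force: [-0.4, -0.0, -1.0]
width: 0.0554
gripper_force: 64.9
```

Call:
jog_arm(plan=[[-0.3,-0.38,0,0,0,0],[-0.55,-0.74,0,0,0,0],[-0.55,-0.74,0,0,0,0],[-0.55,-0.74,0,0,0,0],[-0.55,-0.74,0,0,0,0]])

```text
time: 26.0
tool_pos: [0.5417, 0.2704, 0.167]
ee_rot: [3.141, -0.0, -0.341]
wrist_force: [-0.2, -0.4, -2.0]
width: 0.0555
gripper_force: 64.9
```

```bash
python3 -c "
from h import *
import pickle
D=ctrl.snapshot('wrist');pickle.dump(D,open('w5.pkl','wb'))
cv2.imwrite('pics/g11.png',D['pixels'][:,:,::-1])
print(proj(D,(.602,.2575,.066)))
go((.602,.2575,.11,-.34))"
```

```text
(np.float64(310.7326522197719), np.float64(145.44691792270845))
t 26.05 p [0.5419 0.2701 0.1671] rpy [ 3.141 -0.    -0.341] w 0.0554 F [ 0.7  0.  -2.1] g 64.9
   [0.608, -0.083, 0.571, 0.001, -0.0, -0.001] rows 1.7
  -- at [0.602  0.2575 0.11  ]
```

View pics/g11.png

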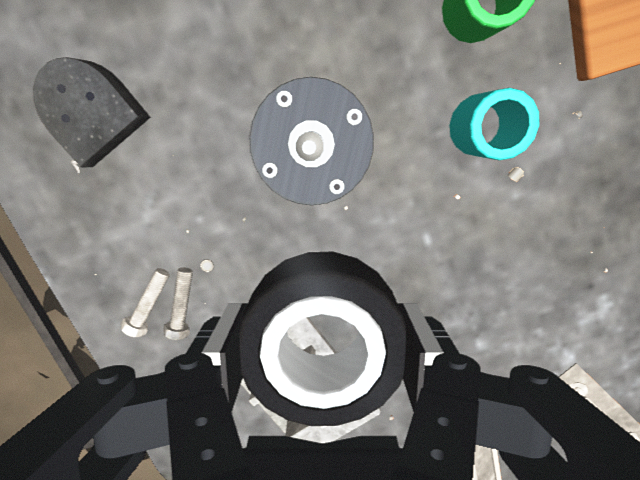

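The post tip is at (309,147) and the wheel bore centre at (323,352).

```bash
python3 -c "
from h import *
import pickle
D=pickle.load(open('w5.pkl','rb'))
a=plane(D,323,352,.1905);b=plane(D,309,147,.066);o=ctrl.get_obs();t=np.array(o['tool_pos'])+(b-a)
print(a,b,t);t=.5*t+.5*np.array([.6025,.2575,0]);go((t[0],t[1],.11,-.34))"
```

```text
[0.54201042 0.2714863  0.1905    ] [0.60151078 0.25875585 0.066     ] [0.60141592 0.25738623 0.04257907]
t 26.05 p [0.5419 0.2701 0.1671] rpy [ 3.141 -0.    -0.341] w 0.0554 F [ 0.7  0.  -2.1] g 64.9
   [0.608, -0.082, 0.571, 0.001, -0.0, -0.001] rows 1.7
  -- at [0.6019 0.2574 0.11  ]
```

Call:
jog_arm(plan=[[0.4,-0.05,0.2,0,0,0],[0.6,-0.08,0.57,0,0,0],[0.6,-0.08,0.57,0,0,0],[0.6,-0.08,0.57,0,0,0],[0.6,-0.08,0.57,0,0,0]])

```text
time: 26.55
tool_pos: [0.6007, 0.2596, 0.1118]
ee_rot: [-3.14, -0.001, -0.34]
wrist_force: [-0.1, 0.4, -1.9]
width: 0.0554
gripper_force: 65.0
```

```bash
python3 -c "
from h import *
go((.6015,.2575,.05,-.34),(.6015,.2575,.0195,-.34))"
```

```text
t 26.55 p [0.6007 0.2596 0.1118] rpy [-3.14e+00 -1.00e-03 -3.40e-01] w 0.0554 F [-0.1  0.4 -1.9] g 65.0
   [0.014, 0.018, 0.618, -0.001, -0.001, 0.0] rows 1.2
  -- at [0.6015 0.2575 0.05  ]
   [-0.0, 0.0, 0.305, 0.0, 0.0, 0.0] rows 0.6
  -- at [0.6015 0.2575 0.0195]
```

Call:
jog_arm(plan=[[0.01,0.02,0.15,0,0,0],[0.01,0.02,0.35,0,0,0],[0.01,0.02,0.5,0,0,0],[0.01,0.02,0.62,0,0,0],[0.01,0.02,0.62,0,0,0]])

```text
time: 27.05
tool_pos: [0.5997, 0.2566, 0.0463]
ee_rot: [3.14, 0.002, -0.339]
wrist_force: [-0.5, 0.0, -2.1]
width: 0.0555
gripper_force: 65.0
```

Call:
jog_arm(plan=[[0,0,0.1,0,0,0],[0,0,0.2,0,0,0],[0,0,0.29,0,0,0],[0,0,0.29,0,0,0],[0,0,0.29,0,0,0]])

```text
time: 27.55
tool_pos: [0.6008, 0.257, 0.0189]
ee_rot: [3.141, 0.0, -0.34]
wrist_force: [0.3, -0.3, -1.8]
width: 0.0549
gripper_force: 65.1
```

Call:
jog_arm(plan=[[0,0,0,0,0,0],[0,0,0,0,0,0],[0,0,0,0,0,0],[0,0,0,0,0,0],[0,0,0,0,0,0]], claw=-1)

```text
time: 28.05
tool_pos: [0.601, 0.2569, 0.0194]
ee_rot: [-3.142, -0.0, -0.34]
wrist_force: [0.0, -0.6, 0.1]
width: 0.0856
gripper_force: 0.0
```

Call:
jog_arm(plan=[[0,0,-0.2,0,0,0],[0,0,-0.6,0,0,0],[0,0,-1,0,0,0],[0,0,-1,0,0,0],[0,0,-1,0,0,0]])

```text
time: 28.55
tool_pos: [0.6014, 0.2572, 0.1204]
ee_rot: [-3.14, -0.002, -0.34]
wrist_force: [0.4, -0.1, -0.8]
width: 0.0853
gripper_force: 0.0
```

Call:
jog_arm(plan=[[-0.8,0,-0.7,0,0,0],[-0.8,0,-0.7,0,0,0],[-0.8,0,-0.7,0,0,0],[-0.8,0,-0.7,0,0,0],[-0.8,0,-0.7,0,0,0]])

```text
time: 29.05
tool_pos: [0.5257, 0.2824, 0.1876]
ee_rot: [3.139, 0.001, -0.341]
wrist_force: [0.5, 0.5, -0.6]
width: 0.0851
gripper_force: 0.0
```

```bash
python3 -c "
from h import *
S=ctrl.snapshot('side');T=ctrl.snapshot('scene')
f=lambda s,p,w=50,h=38:(lambda q:cv2.resize(s['pixels'][max(q[1]-h,0):q[1]+h,q[0]-w:q[0]+w,::-1],(400,300),interpolation=cv2.INTER_CUBIC))([int(v) for v in proj(s,p)])
A=(.602,.2575,.03);B=(.44,-.0725,.01);C=(.62,-.2325,.03)
cv2.imwrite('pics/g12.png',np.vstack([np.hstack([f(S,A),f(T,A)]),np.hstack([f(S,B,80,60),f(T,C)])]))
go()"
```

```text
t 29.15 p [0.5258 0.2822 0.1874] rpy [ 3.139e+00  2.000e-03 -3.410e-01] w 0.0857 F [-0.2  1.2 -0.3] g 0.0
```

View pics/g12.png

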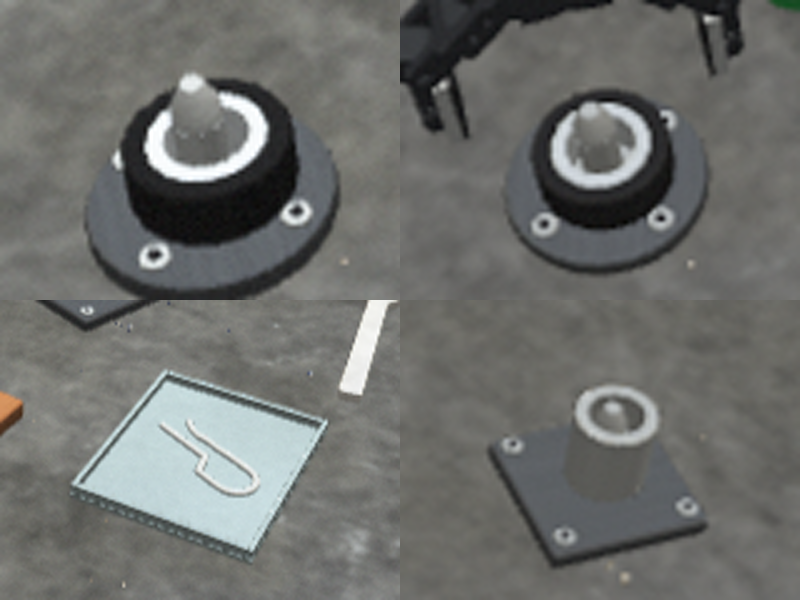

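The wheel is seated on the round stand, the roller on the square stand, and the clip is flat in the tray. The gripper is clear of everything, so I'm handing in.

```bash
python3 -c "
from station import ctrl
print(ctrl.hand_in())"
```

```text
the job is handed in; nothing more can be done
None
```

The job is handed in: the clip was pulled and laid flat in the tray first, then the wheel went to the round stand and the roller to the square stand, with the final pictures showing both seated; the hand-in gave no verdict.

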